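Clip the heat-sink tweezers onto the marked transistor

TASK

The red-handled self-closing tweezers are parked clipped on the fin of their stand. Squeeze them open by the red pads, lift them off, set them down around the yellow-topped transistor on the green circuit board and release, so that they stay standing upright, clamped across its flat body as a heat-sink clip. The white-topped transistor and the blue capacitor are not the ones.

Things in the scene. Friction and masses are not known exactly. Their poses are not given: they have to be found in the camera images.
- tweezers_grip (a point): Steel cross-lock tweezers, 128 mm, 46 g, upright, tips down, clipped on a 5 mm aluminium fin (34 wide, 25 high) of a dark stand. Point midway between the two red pads, 88 above the tips, 40 below the top end. z up along the tweezers; y across the pads: squeeze along y, jaws part along y; x along the jaw faces. Pads 14 wide, 26 high, 29 over their outer faces at rest; 40 mm free on either side.
- tweezers_left (a joint): Arm swing, rad (the other arm mirrors it): 0 = jaws 5 mm apart as on fin or transistor; 0.105 = pads squeezed to the stop (22 mm over them, about 10 N; grip with 15-25 N), jaws 28 mm apart, centred under the grip point; -0.02 = shut empty. Each jaw is 12 mm wide, 4 thick, flat from the tips to 28 mm up, and closes by its spring with about 2 N when the pads are let go.
- yellow_mid (a point): The transistor to clip: flat black upright body with YELLOW top end, 20 mm wide (x), 5 thick (y), 20 high (z), fixed on the green board. Point at the body's centre, 15 above the board, 10 below its top. Clip across the thickness: tweezers' y along this y, either way round. With tips on the board the grip point is 73 above this point. Neighbours 50 mm away along y; all on the board under 27 mm high.
- white_mid (a point): The wrong transistor: same size and same point, but with a WHITE top end; leave it alone. It, the yellow-topped one and a blue box capacitor (24 x 10 x 19 mm) stand in a row on the board in any order.
Mind the look-alikes: they are no part of the job. What is meant by the part that bears tweezers_grip is not orange, and is the smaller of those in its own colour.

How it is judged:
By the outcome, as a careful person would: the job done as asked, in the order asked, and still so for the second after the job is handed in, with the robot touching nothing.
It also fails if it takes over 42 s, if anything falls off the work surface, if the arm or the gripper's body presses on something with over 40 N, if the wrist force passes 120 N, or if a joint passes its speed limit or range.

ROBOT

A 7-joint arm with a two-finger parallel gripper is mounted at the origin on the work surface. World frame = base frame: x ahead of the robot, y to its left, z up, the work surface at z = 0. Lengths are in m, angles in rad, forces in N, time in s.
With the tool pointing down it reaches from about 0.35 to 0.9 m from the base axis. Payload 7.2 kg.
Tool frame: the origin (TCP) lies on the centre line of the jaws, within the pads' length; the fingertips stand 14 mm ahead of it and the grasp point (between the pads) lies 5 mm behind it (tcp_to_tips is the distance from the TCP to the fingertips, in m); z points along the fingers, y is the line along which they close (so a half turn about z gives the same grasp; the last joint's range is limited). The gripper opens to 88 mm and grips with 3 to 60 N. Pads are 20 mm wide; open, the fingers measure 115 mm over their backs; the gripper's body (75 mm by 178 mm) begins 61 mm behind the grasp point.
Start: joints at [-1.182, 0.411, -0.013, 1.596, 0.006, 1.134, -0.082], TCP at [0.276, 0.561, 0.237] pointing down, gripper open.
Joint ranges: [-2.95, 2.95], [-0.29, 1.99], [-1.47, 1.44], [0.14, 2.54], [-1.03, 4.17], [0.13, 1.85], [-2.86, 2.86]. Speed limits (rad/s): [2.39, 2.39, 3.01, 3.01, 3.14, 3.14, 3.14].

INTERFACE

Orientations are given as a unit quaternion [x, y, z, w].
In Python, from cell import * gives the robot as it stands.
- The arm moves only by the shell command python3 -m inch 'ROWS' [FORCE]. ROWS is JSON, a list that holds one entry, the list of rows, each a list of 7 numbers: the turn, a rotation vector about the tool's x, y, z in rad, then the shift along the tool's x, y, z in m, then the closure in counts, from 0 (fully open) to 255 (shut). A call has 1 to 10 rows; each row is the pose to reach, as a shift and turn from the pose commanded when the call began, along the tool's axes at that moment; what a row does not reach only later rows make up. A row lasts 1/8 s, in which the tool goes at most 62.5 mm and 10.7 degrees, less where a joint would pass 70% of its speed; a pose out of reach is approached as far as the arm can. A call with a gripper value outside its range is refused whole. The fingers move at their own pace and stop on an object; FORCE is the grip in N (left out, the last holds). Time passes only in rows, so rows that repeat a pose let the fingers close. It gives the time, the measured TCP pose, the force, the opening and the grip force at its end, in the units of the state.
- sense(): the state, without advancing time (a new reading comes with each control period).
- snapshot(name): name is "scene" or "side" or "wrist"; returns the picture (480x640x3 uint8, red, green, blue); there is no depth.
- get_calibration(name): a dict with "fx", "fy", "cx", "cy" (pixels), "position" and "rotation" of the camera in the world. Camera axes: x right, y up, looking along -z (the intrinsics and any distortion apply to the point x, -y, -z); pixel columns grow to the right and rows downward; lengths in m; the calibration is good to about 2 mm. A picture is of the moment at which its call begins: read the wrist's pose just before it. get_calibration takes no time and is no camera call; for the wrist camera it gives the pose at the moment of the call.
- close_job(): hands the job in; it is judged then, once.
The state is a dict: "time_s": time; "joints": joint angles; "joint_velocities": joint speeds; "effort": joint torques, N m; "position": TCP position; "eef_rot": TCP orientation; "force": force on the tool from outside, world axes, zero at the start; "wrist_torque": the same for the moment, N m; "gripper_width": finger opening in m; "gripper_force": force on a finger pad.
Only numpy, scipy, OpenCV 4.12 (cv2) and the standard library are available. Lean on these libraries where they do the work, as an engineer would, in place of code of your own. Each camera call takes 0.05 s, during which the arm holds its last target. There are 200 camera calls.

## Working session

There is one attempt and no reset: what is moved stays moved. The work goes in short steps, Python scripts to look and compute and a shell command to move; the robot and the scene stay as the last step left them, time stands still between calls to the robot, and variables do not carry over. Pictures are saved under pics/ and viewed, at most 14 in all, crops included, and the job is handed in when it is done.

```bash
ls; mkdir -p pics; python3 - <<'E'
from cell import *
import cv2
s=sense();print(s)
for n in("scene","side"):
    c=get_calibration(n);print(n,c)
    cv2.imwrite(f"pics/{n}0.png",snapshot(n)[:,:,::-1])
E
```

```text
pics
{'time_s': 0.0, 'joints': array([-1.18219959,  0.41185817, -0.01269291,  1.59702087,  0.00560354,
        1.13428144, -0.08222426]), 'joint_velocities': array([ 0.00093062, -0.00099256,  0.00171654, -0.00017673, -0.00157734,
        0.00026689, -0.00112991]), 'effort': array([ 1.44975779e-04, -5.87964785e+01,  6.42249696e-01, -2.91067082e+01,
       -5.36816823e-02,  1.85144856e-02,  1.53629412e-04]), 'position': array([0.27551324, 0.56047766, 0.23584464]), 'eef_rot': array([ 2.26425384e-01,  9.74028212e-01, -7.57467059e-04, -1.14840638e-04]), 'force': array([0.58091992, 0.0122279 , 0.84599091]), 'wrist_torque': array([-0.01823004,  0.03054986, -0.06614148]), 'gripper_force': 0.0, 'gripper_width': 0.08763599662956219}
scene {'fx': 611.634873330586, 'fy': 611.634873330586, 'cx': 320.5575912506143, 'cy': 233.81622617200233, 'position': array([1.01918627, 0.07469072, 0.80440145]), 'rotation': array([0.21414692, 0.24177937, 0.69056168, 0.64715407])}
side {'fx': 545.1790521094591, 'fy': 545.1790521094591, 'cx': 323.67371143728917, 'cy': 240.57523211481598, 'position': array([-0.00169492, -0.39775931,  0.62114886]), 'rotation': array([ 0.38745048, -0.17582034, -0.37020407,  0.82578343])}
```

View pics/scene0.png

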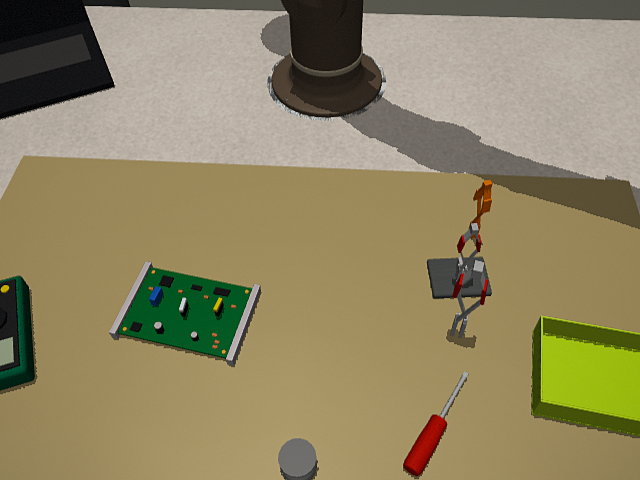

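View pics/side0.png

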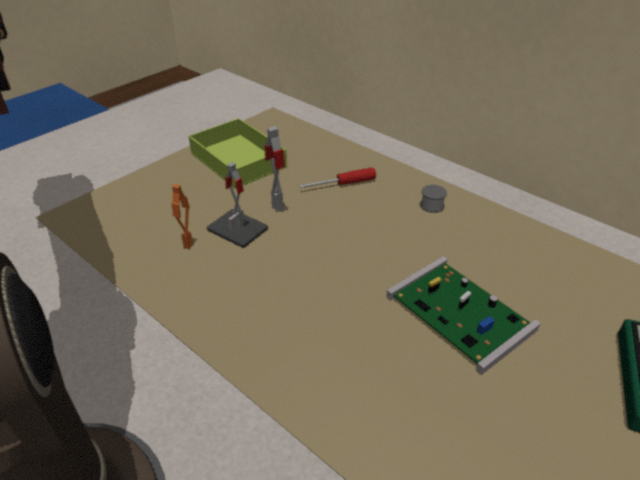

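Scene: small red tweezers on the dark stand (~470,240), larger red tweezers standing free (~470,290), orange one (~485,197). Board transistors: yellow (218,305), white (183,305), blue capacitor (155,295). The small red one on the stand fits; I'll confirm in a crop and measure.

```bash
cat > h.py <<'E'
from cell import *
import cv2, numpy as np
from scipy.spatial.transform import Rotation as R
def ray(c,u,v):
    d=np.array([(u-c["cx"])/c["fx"],-(v-c["cy"])/c["fy"],-1.])
    if "distortion" in c: print("DIST",c["distortion"])
    return np.array(c["position"]),R.from_quat(c["rotation"]).apply(d)
def plane(c,u,v,z):
    p,d=ray(c,u,v); return p+d*(z-p[2])/d[2]
def tri(c1,a,c2,b):
    p,d=ray(c1,*a);q,e=ray(c2,*b);d/=np.linalg.norm(d);e/=np.linalg.norm(e)
    t=np.linalg.lstsq(np.c_[d,-e],q-p,rcond=None)[0]
    x,y=p+t[0]*d,q+t[1]*e
    return (x+y)/2,np.linalg.norm(x-y)
def blobs(im,lo,hi,amin=15):
    h=cv2.cvtColor(im,cv2.COLOR_RGB2HSV)
    m=cv2.inRange(h,lo,hi)
    if lo[0]==0: m|=cv2.inRange(h,(174,)+tuple(lo[1:]),(180,)+tuple(hi[1:]))
    n,l,s,c=cv2.connectedComponentsWithStats(m)
    return [(c[i].round(1).tolist(),s[i].tolist()) for i in range(1,n) if s[i,4]>=amin],m
E
python3 - <<'E'
from h import *
A=cv2.imread("pics/scene0.png");B=cv2.imread("pics/side0.png")
a=cv2.resize(A[170:350,420:510],None,fx=3.3,fy=3.3,interpolation=cv2.INTER_CUBIC)
b=cv2.resize(B[115:255,160:295],None,fx=3.3,fy=3.3,interpolation=cv2.INTER_CUBIC)
o=np.zeros((600,800,3),np.uint8);o[:a.shape[0],:a.shape[1]]=a;o[:b.shape[0],310:310+b.shape[1]]=b
cv2.imwrite("pics/crop1.png",o)
cs,cd=get_calibration("scene"),get_calibration("side")
for n,I in(("scene",A),("side",B)):
    I=I[:,:,::-1].copy()
    print(n,"red",[x for x in blobs(I,(0,150,60),(6,255,255))[0]])
    print(n,"yel",[x for x in blobs(I,(24,180,120),(32,255,255))[0]])
    print(n,"white",[x for x in blobs(I[260:350,110:260] if n=="scene" else I[255:370,385:540],(0,0,190),(180,50,255),5)[0]])
E
```

```text
scene red [([460.7, 244.2], [457, 235, 8, 18, 73]), ([478.9, 242.9], [478, 234, 3, 18, 36]), ([457.8, 285.9], [453, 273, 11, 25, 112]), ([483.7, 292.0], [480, 279, 8, 26, 90]), ([424.8, 445.3], [403, 415, 44, 61, 1232])]
scene yel [([4.4, 288.1], [1, 285, 8, 7, 47]), ([217.3, 303.4], [213, 297, 9, 14, 54])]
scene white [([72.1, 43.4], [69, 38, 7, 12, 39]), ([141.0, 46.0], [140, 43, 3, 7, 7]), ([13.0, 54.5], [10, 49, 7, 12, 12]), ([138.0, 54.0], [137, 51, 3, 7, 7]), ([135.0, 62.0], [134, 59, 3, 7, 7]), ([132.0, 70.0], [131, 67, 3, 7, 7]), ([127.5, 82.0], [125, 75, 6, 15, 16])]
side red [([275.3, 156.6], [266, 147, 18, 22, 229]), ([356.7, 175.7], [338, 168, 38, 17, 418]), ([227.8, 182.4], [226, 177, 5, 11, 38]), ([238.9, 185.6], [236, 178, 7, 16, 67])]
side yel []
side white []
```

View pics/crop1.png

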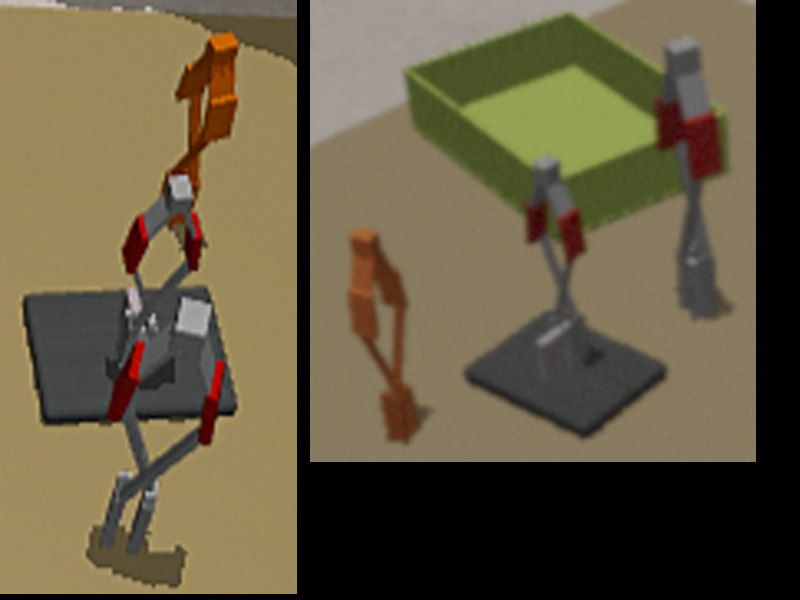

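Confirmed: the smaller red-padded tweezers (scene ~(470,240), side ~(233,184)) are on the stand; the larger red pair (scene ~(470,290)) stands free, and the orange pair is excluded.

```bash
python3 - <<'E'
from h import *
A=cv2.imread("pics/scene0.png")[:,:,::-1].copy()
B=cv2.imread("pics/side0.png")[:,:,::-1].copy()
cs,cd=get_calibration("scene"),get_calibration("side")
f=lambda n,a,b:print(n,*[np.round(x,4) for x in tri(cs,a,cd,b)])
f("smallpadL",(460.7,244.2),(227.8,182.4));f("swap",(460.7,244.2),(238.9,185.6))
f("smallpadR",(478.9,242.9),(238.9,185.6));f("swap",(478.9,242.9),(227.8,182.4))
f("top",(474,227.6),(231.8,165))
f("bigtop",(478.5,266),(272.5,130))
f("orangetop",(487,182),(176.5,187))
print("big foot",plane(cs,456,334,0), plane(cs,463,336,0))
# stand corners in scene at z~0.006
for p in((427.5,260),(489,296),(433,297),(484,257)):print("stand",plane(cs,*p,0.008).round(3))
b,_=blobs(B[255:370,385:540],(20,120,80),(35,255,255),5);print(b)
b,m=blobs(A[260:350,110:260],(24,150,90),(34,255,255),5);print(b)
b2,_=blobs(B[255:370,385:540],(0,0,150),(180,60,255),5);print(b2)
b,_=blobs(A,(105,150,60),(125,255,255),15);print("blue",b)
for z in(.03,.04,.05):
  print(z,plane(cs,217.3,303.4,z).round(4),plane(cd,434.5,283,z).round(4))
for q in((216.5,303.4),(183,303)): print(plane(cs,*q,.035).round(4))
for p in((150,264),(258,286),(235,360),(116,334)):print("board",plane(cs,*p,.02).round(3))
E
```

```text
smallpadL [0.4771 0.2332 0.1   ] 0.018
swap [0.4842 0.2254 0.0991] 0.0007
smallpadR [0.487  0.2428 0.0966] 0.022
swap [0.4798 0.251  0.0971] 0.003
top [0.4829 0.2372 0.1361] 0.0019
bigtop [0.5715 0.2291 0.1693] 0.0034
orangetop [0.3884 0.2652 0.1272] 0.003
big foot [0.57450828 0.22882877 0.        ] [5.77186980e-01 2.38815917e-01 1.11022302e-16]
stand [0.449 0.191 0.008]
stand [0.511 0.281 0.008]
stand [0.518 0.197 0.008]
stand [0.438 0.28  0.008]
[([60.4, 11.9], [59, 11, 4, 3, 8]), ([49.6, 26.0], [44, 22, 12, 9, 63]), ([15.2, 39.7], [14, 39, 3, 3, 6]), ([138.6, 66.9], [137, 66, 4, 3, 11]), ([93.3, 101.8], [91, 100, 5, 4, 10])]
[([107.2, 43.5], [103, 37, 9, 14, 55])]
[([48.5, 8.7], [37, 2, 23, 16, 64]), ([80.3, 39.8], [77, 37, 8, 7, 26]), ([141.0, 74.5], [128, 66, 25, 20, 95]), ([126.2, 85.6], [125, 85, 4, 2, 5])]
blue [([154.3, 295.4], [149, 286, 12, 20, 115])]
0.03 [ 0.5617 -0.1238  0.03  ] [ 0.5709 -0.1225  0.03  ]
0.04 [ 0.5676 -0.1213  0.04  ] [ 0.5612 -0.1272  0.04  ]
0.05 [ 0.5735 -0.1187  0.05  ] [ 0.5515 -0.1318  0.05  ]
[ 0.5647 -0.1237  0.035 ]
[ 0.567  -0.1731  0.035 ]
board [ 0.491 -0.245  0.02 ]
board [ 0.522 -0.07   0.02 ]
board [ 0.646 -0.086  0.02 ]
board [ 0.616 -0.264  0.02 ]
```

```bash
python3 -m inch '[[[0,0,-0.58,-0.328,-0.198,-0.02,80],[0,0,-0.58,-0.328,-0.198,-0.02,80],[0,0,-0.58,-0.328,-0.198,-0.02,80],[0,0,-0.58,-0.328,-0.198,-0.02,80],[0,0,-0.58,-0.328,-0.198,-0.02,80],[0,0,-0.58,-0.328,-0.198,-0.02,80],[0,0,-0.58,-0.328,-0.198,-0.02,80],[0,0,-0.58,-0.328,-0.198,-0.02,80],[0,0,-0.58,-0.328,-0.198,-0.02,80],[0,0,-0.58,-0.328,-0.198,-0.02,80]]]' 20
python3 - <<'E'
from h import *
s=sense();c=get_calibration("wrist");im=snapshot("wrist")
print(s["position"],s["eef_rot"],s["gripper_width"],c)
cv2.imwrite("pics/w1.png",im[:,:,::-1])
E
```

```text
time_s: 1.35
position: [0.4818, 0.2402, 0.2565]
eef_rot: [-0.063, 0.998, 0.0, -0.0]
force: [0.3, -0.6, 0.9]
gripper_width: 0.0602
gripper_force: 0.0
[0.4817597  0.2402447  0.25646091] [-6.30373890e-02  9.98011123e-01  1.42933097e-04 -2.56140632e-04] 0.06016250777636616 {'fx': 363.6347477963655, 'fy': 363.6347477963655, 'cx': 318.74960232007345, 'cy': 240.39653868064033, 'position': array([0.40748974, 0.23074771, 0.40394478]), 'rotation': array([-0.09190196, -0.10528702,  0.74280625,  0.65475763])}
```

View pics/w1.png

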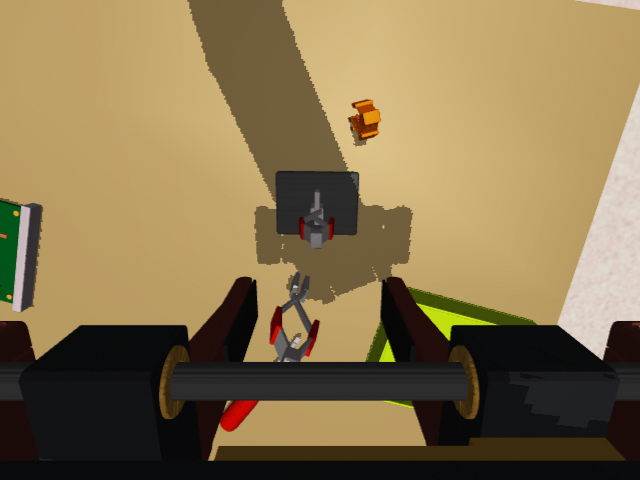

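The wrist view shows the small red tweezers on the stand at (317,230), pads at about (303,230) and (331,230). The stand edges are level with the image, so yaw is about right. The big pair is at (295,330), between the fingers' projections but further off.

```bash
python3 - <<'E'
from h import *
I=cv2.imread("pics/w1.png")[:,:,::-1].copy();c=get_calibration("wrist")
b,_=blobs(I[160:260,270:370],(0,150,60),(6,255,255),8);print(b)
P=[]
for (u,v),s in b[:2]:
    p=plane(c,u+270,v+160,.096);P.append(p);print(p.round(4))
d=P[1]-P[0];print("mid",(P[0]+P[1])/2,"ang",np.degrees(np.arctan2(d[1],d[0])),np.linalg.norm(d))
# top cap and stand orientation
h=cv2.cvtColor(I,cv2.COLOR_RGB2GRAY);m=(h<75).astype(np.uint8)[165:240,268:365]
k,_=cv2.findContours(m,0,2);k=max(k,key=cv2.contourArea);r=cv2.minAreaRect(k);bp=cv2.boxPoints(r)+[268,165]
print(r);print([plane(c,*q,.008).round(4).tolist() for q in bp])
E
```

```text
[([31.6, 67.4], [30, 57, 5, 22, 84]), ([60.5, 68.4], [58, 58, 6, 22, 84])]
[0.4858 0.2257 0.096 ]
[0.4835 0.2508 0.096 ]
mid [0.48466024 0.23827716 0.096     ] ang 95.13886148773292 0.025237135269232963
((48.5, 40.0), (68.0, 83.0), 90.0)
[[0.4497, 0.189, 0.008], [0.4385, 0.2774, 0.008], [0.5136, 0.2892, 0.008], [0.5253, 0.196, 0.008]]
```

```bash
python3 -m inch '[[[0,0,0,-0.002,-0.002,0.03,80],[0,0,0,-0.002,-0.002,0.07,80],[0,0,0,-0.002,-0.002,0.11,80],[0,0,0,-0.002,-0.002,0.14,80],[0,0,0,-0.002,-0.002,0.165,80],[0,0,0,-0.002,-0.002,0.165,80],[0,0,0,-0.002,-0.002,0.165,80]]]' 20
python3 - <<'E'
from h import *
o=np.zeros((600,800,3),np.uint8)
a=snapshot("scene")[:,:,::-1][170:350,400:540];a=cv2.resize(a,None,fx=2.8,fy=2.8);o[:a.shape[0],:a.shape[1]]=a
w=snapshot("wrist")[:,:,::-1][140:400,220:420];w=cv2.resize(w,None,fx=2,fy=2);o[:w.shape[0],395:395+w.shape[1]]=w
cv2.imwrite("pics/g1.png",o)
E
```

```text
time_s: 2.28
position: [0.4853, 0.2375, 0.0925]
eef_rot: [-0.062, 0.998, 0.0, 0.0]
force: [-0.7, 0.3, 0.4]
gripper_width: 0.0605
gripper_force: 0.0
```

View pics/g1.png

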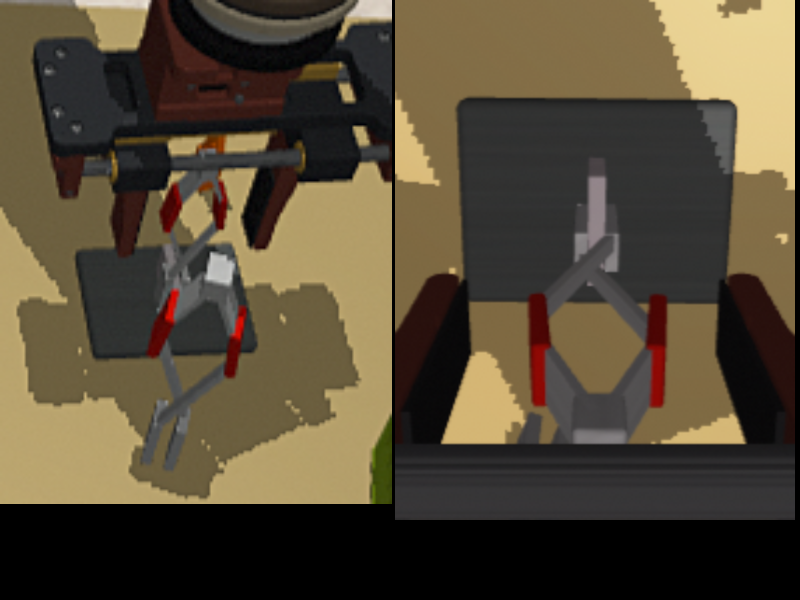

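Pads are centred between the fingers (wrist crop pads 540/657, fingers 470/718) and square to them. Squeeze.

```bash
python3 -m inch '[[[0,0,0,0,0,0,255],[0,0,0,0,0,0,255],[0,0,0,0,0,0,255],[0,0,0,0,0,0,255],[0,0,0,0,0,0,255]]]' 20
```

```text
time_s: 3.0
position: [0.4849, 0.2367, 0.0916]
eef_rot: [-0.062, 0.998, -0.0, -0.0]
force: [-0.9, 0.0, -0.8]
gripper_width: 0.0214
gripper_force: 20.0
```

```bash
python3 -m inch '[[[0,0,0,0,0,-0.01,255],[0,0,0,0,0,-0.03,255],[0,0,0,0,0,-0.06,255],[0,0,0,0,0,-0.1,255],[0,0,0,0,0,-0.13,255],[0,0,0,0,0,-0.13,255]]]' 20
python3 - <<'E'
from h import *
for n in("scene","side"):cv2.imwrite(f"pics/l_{n}.png",snapshot(n)[:,:,::-1])
cv2.imwrite("pics/l_wrist.png",snapshot("wrist")[:,:,::-1])
o=np.zeros((600,800,3),np.uint8)
a=cv2.imread("pics/l_scene.png")[100:350,400:540];a=cv2.resize(a,None,fx=2.3,fy=2.3);o[:a.shape[0],:a.shape[1]]=a
w=cv2.imread("pics/l_wrist.png")[140:400,220:420];w=cv2.resize(w,None,fx=2,fy=2);o[:w.shape[0],395:395+w.shape[1]]=w
cv2.imwrite("pics/l1.png",o)
E
```

```text
time_s: 3.75
position: [0.4862, 0.2374, 0.2246]
eef_rot: [-0.061, 0.998, 0.001, 0.002]
force: [-0.3, 0.2, -1.2]
gripper_width: 0.0212
gripper_force: 20.0
```

View pics/l1.png

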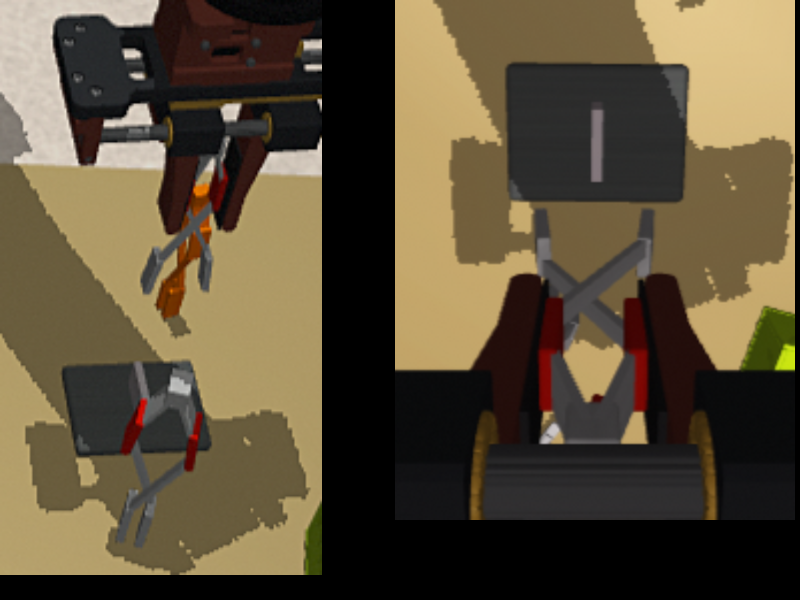

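Lifted clean: tweezers held with jaws open, fin empty on the stand. Now travel above the yellow transistor.

```bash
python3 -m inch '[[[0,0,0.03,-0.003,-0.03,0,255],[0,0,0.07,-0.007,-0.08,0,255],[0,0,0.11,-0.012,-0.13,0,255],[0,0,0.15,-0.017,-0.18,0,255],[0,0,0.19,-0.022,-0.23,0,255],[0,0,0.23,-0.027,-0.28,0,255],[0,0,0.26,-0.031,-0.33,0,255],[0,0,0.26,-0.034,-0.36,0,255],[0,0,0.26,-0.034,-0.368,0,255],[0,0,0.26,-0.034,-0.368,0,255]]]' 20
python3 - <<'E'
from h import *
s=sense();c=get_calibration("wrist");im=snapshot("wrist")
print(s["position"],s["eef_rot"],c["position"].tolist(),c["rotation"].tolist())
cv2.imwrite("pics/w2.png",im[:,:,::-1])
E
```

```text
time_s: 5.15
position: [0.5634, -0.1236, 0.2207]
eef_rot: [0.068, 0.998, 0.0, -0.001]
force: [-0.5, 0.4, -1.5]
gripper_width: 0.0214
gripper_force: 20.0
[ 0.56340848 -0.12363868  0.22067445] [ 6.83857842e-02  9.97658514e-01  1.94341100e-04 -9.14058858e-04] [0.4894342059039498, -0.11321210972214495, 0.36829279614933697] [-0.10438962667015088, -0.09175715162293134, 0.6505810165444973, 0.7466108570611878]
```

View pics/w2.png

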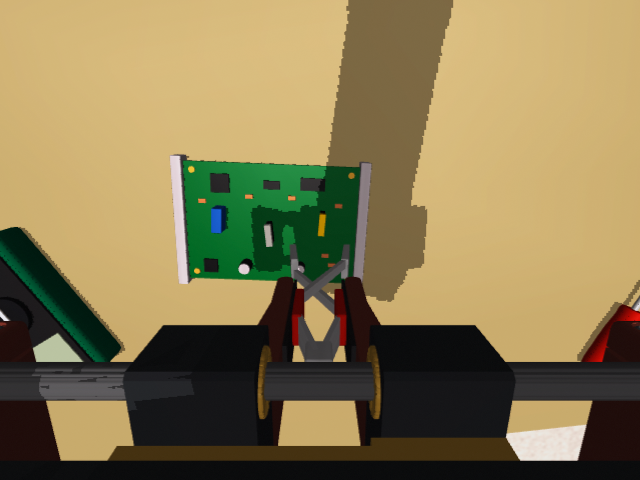

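Wrist view: yellow-topped transistor at (322,225), white at (268,235), blue at (217,220); open jaws with tips at (293,248) and (346,248).

```bash
python3 - <<'E'
from h import *
I=cv2.imread("pics/w2.png")[:,:,::-1].copy();c=get_calibration("wrist");cs=get_calibration("scene");cd=get_calibration("side")
x0,y0=280,190;J=I[y0:270,x0:345]
b,m=blobs(J,(20,150,60),(34,255,255),20);print(b)
k,_=cv2.findContours(m,0,2);k=max(k,key=cv2.contourArea);r=cv2.minAreaRect(k);bp=cv2.boxPoints(r)+[x0,y0]+0
ctr=np.array(r[0])+[x0,y0]
for n,cc,q in(("scene",cs,(217.3,303.4)),("side",cd,(434.6,281))):
  print(n,*[np.round(v,4) for v in tri(c,ctr,cc,q)])
print("sc-sd",*[np.round(v,4) for v in tri(cs,(217.3,303.4),cd,(434.6,281))])
for z in(.035,.04):
  P=np.array([plane(c,*q,z) for q in bp]);print(z,P.mean(0).round(4))
  e=[P[1]-P[0],P[2]-P[1]]
  for v in e:print(np.linalg.norm(v).round(4),np.degrees(np.arctan2(v[1],v[0])).round(1))
# board edges angle: white rails
h=cv2.cvtColor(I,cv2.COLOR_RGB2HSV)
g=cv2.inRange(h,(45,80,20),(80,255,255))[140:300,160:380]
k,_=cv2.findContours(g,0,2);k=max(k,key=cv2.contourArea);
for q in ((184,160),(361,167),(356,282),(189,279)):print("b",plane(c,*q,.015).round(4))
# white
b,m=blobs(I[200:260,255:285],(0,0,120),(180,60,255),20);k,_=cv2.findContours(m,0,2);k=max(k,key=cv2.contourArea)
r=cv2.minAreaRect(k);P=np.array([plane(c,*q,.04) for q in cv2.boxPoints(r)+[255,200]]);print("white",P.mean(0).round(4),[(np.linalg.norm(v).round(4),np.degrees(np.arctan2(v[1],v[0])).round(1)) for v in(P[1]-P[0],P[2]-P[1])])
print("tips",plane(c,293.5,246,.138).round(4),plane(c,346,246,.138).round(4))
E
```

```text
[([41.4, 34.3], [38, 23, 8, 24, 150])]
scene [ 0.568  -0.1206  0.0408] 0.001
side [ 0.5701 -0.1212  0.034 ] 0.0023
sc-sd [ 0.5668 -0.1228  0.0378] 0.0022
0.035 [ 0.5693 -0.1203  0.035 ]
0.022 167.1
0.0062 76.9
0.04 [ 0.5681 -0.1202  0.04  ]
0.0217 167.1
0.0061 76.9
b [ 0.4939 -0.2418  0.015 ]
b [ 0.5232 -0.0757  0.015 ]
b [ 0.6402 -0.0932  0.015 ]
b [ 0.6131 -0.2653  0.015 ]
white [ 0.5718 -0.1716  0.04  ] [(np.float64(0.0057), np.float64(88.7)), (np.float64(0.0208), np.float64(-3.7))]
tips [ 0.5566 -0.1382  0.138 ] [ 0.5613 -0.1037  0.138 ]
```

```bash
python3 -m inch '[[[0,0,0.03,-0.003,0.002,0.02,255],[0,0,0.05,-0.005,0.004,0.045,255],[0,0,0.05,-0.005,0.004,0.065,255],[0,0,0.05,-0.005,0.004,0.075,255],[0,0,0.05,-0.005,0.004,0.075,255]]]' 20
python3 - <<'E'
from h import *
s=sense();c=get_calibration("wrist");im=snapshot("wrist")
print(s["position"],s["eef_rot"])
cv2.imwrite("pics/w3.png",im[:,:,::-1])
cv2.imwrite("pics/w3c.png",cv2.resize(im[:,:,::-1][180:330,240:400],None,fx=4,fy=4,interpolation=cv2.INTER_NEAREST)[:600,:640])
J=im[180:260,290:350];b,m=blobs(J,(20,150,60),(34,255,255),20);print(b)
k,_=cv2.findContours(m,0,2);k=max(k,key=cv2.contourArea);r=cv2.minAreaRect(k)
P=np.array([plane(c,*q,.04) for q in cv2.boxPoints(r)+[290,180]]);print("y",r,P.mean(0).round(4),[(np.linalg.norm(v).round(4),np.degrees(np.arctan2(v[1],v[0])).round(1)) for v in(P[1]-P[0],P[2]-P[1])])
E
```

```text
time_s: 5.82
position: [0.5691, -0.1198, 0.1462]
eef_rot: [0.093, 0.996, 0.0, -0.001]
force: [0.3, -1.0, -1.5]
gripper_width: 0.0214
gripper_force: 20.0
[ 0.56914002 -0.11984908  0.14624134] [ 9.25866848e-02  9.95704440e-01  1.82655912e-04 -5.83783306e-04]
[([25.9, 60.9], [22, 47, 9, 29, 241])]
y ((26.0, 61.0), (28.0, 8.0), 90.0) [ 0.5675 -0.121   0.04  ] [(np.float64(0.0057), np.float64(79.4)), (np.float64(0.0212), np.float64(-10.6))]
```

View pics/w3c.png

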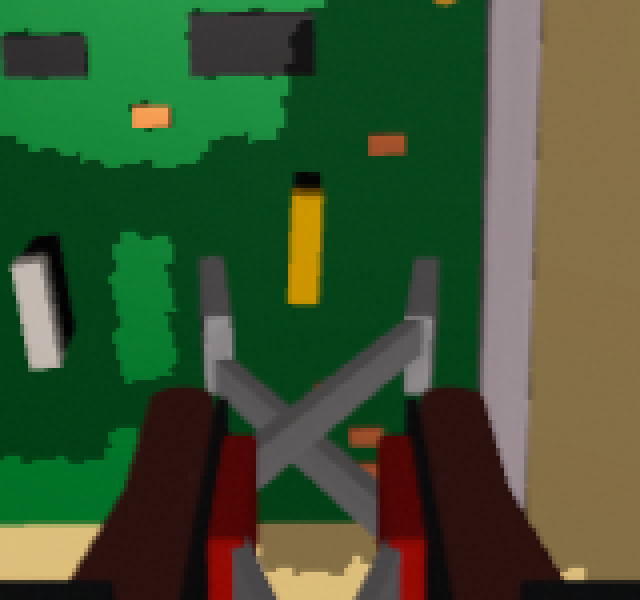

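The tips straddle the yellow transistor from above, well aligned; jaw midline ~(320,244), yellow centre (316,241) in the full image. I'll compute the remaining offset.

```bash
python3 - <<'E'
from h import *
c=get_calibration("wrist");s=sense();T=R.from_quat(s["eef_rot"])
f=lambda p:(T.inv().apply(p-s["position"])*1000).round(1)
for dz in(0,.004):
  for n,q,z in(("tipL",(293,244.5),.0626),("tipR",(346.7,244.5),.0626),("upL",(294,259.5),.0906),("upR",(345.5,259.5),.0906),("bkL",(294,277.5),.0906),("bkR",(345,277.5),.0906)):
    print(n,f(plane(c,*q,z+dz)))
print("yellow",f(plane(c,316,241,.04)))
E
```

```text
tipL [  5.4 -16.6  84.3]
tipR [ 5.3 19.1 84.3]
upL [  4.5 -14.2  56.3]
upR [ 4.5 16.3 56.3]
bkL [ -6.9 -14.4  56.3]
bkR [-7.  16.3 56.3]
tipL [  6.6 -16.3  80.3]
tipR [ 6.5 18.8 80.3]
upL [  5.9 -13.9  52.3]
upR [ 5.9 16.  52.3]
bkL [ -5.3 -14.1  52.3]
bkR [-5.3 16.  52.3]
yellow [  1.2  -1.5 106.9]
```

```bash
python3 -m inch '[[[0,0,0,0.0015,-0.0026,0,255],[0,0,0,0.0015,-0.0026,0.01,255],[0,0,0,0.0015,-0.0026,0.02,255],[0,0,0,0.0015,-0.0026,0.03,255],[0,0,0,0.0015,-0.0026,0.038,255],[0,0,0,0.0015,-0.0026,0.043,255],[0,0,0,0.0015,-0.0026,0.043,255],[0,0,0,0.0015,-0.0026,0.043,255]]]' 20
python3 - <<'E'
from h import *
print(sense()["force"],sense()["wrist_torque"])
im=snapshot("wrist")[:,:,::-1][180:330,240:400];a=snapshot("scene")[:,:,::-1][170:370,100:260]
s=snapshot("side")[:,:,::-1][190:340,370:520]
o=np.zeros((600,800,3),np.uint8)
for I,k,(y,x) in((im,2.6,(0,0)),(a,2.3,(0,420)),(s,1.4,(390,0))):
  I=cv2.resize(I,None,fx=k,fy=k);o[y:y+I.shape[0],x:x+I.shape[1]]=I[:600-y,:800-x]
cv2.imwrite("pics/p1.png",o)
E
```

```text
time_s: 6.88
position: [0.5677, -0.1233, 0.1039]
eef_rot: [0.093, 0.996, -0.0, 0.0]
force: [0.3, -0.2, 0.6]
gripper_width: 0.0211
gripper_force: 20.0
[ 0.29152007 -0.22521238  0.58128223] [0.03597039 0.01156108 0.0119829 ]
```

View pics/p1.png

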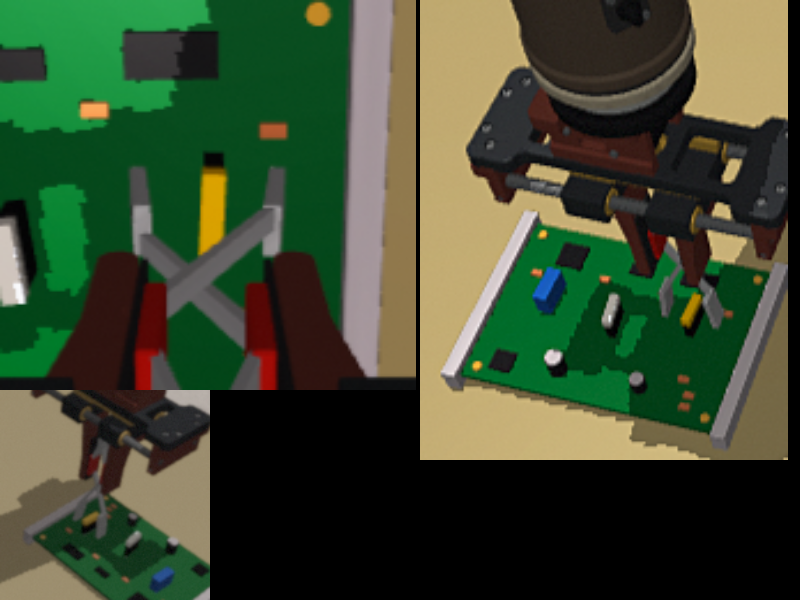

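Jaws straddle the yellow transistor, which sits ~1.4 mm right of the jaw midline and ~2 mm toward the base. Nudge and lower to the board.

```bash
python3 -m inch '[[[0,0,0,0.002,0.0013,0,255],[0,0,0,0.002,0.0013,0.002,255],[0,0,0,0.002,0.0013,0.003,255],[0,0,0,0.002,0.0013,0.004,255],[0,0,0,0.002,0.0013,0.004,255]]]' 20
python3 -m inch '[[[0,0,0,0,0,0.001,255],[0,0,0,0,0,0.001,255]]]' 20
```

```text
time_s: 7.65
position: [0.5657, -0.1216, 0.0995]
eef_rot: [0.093, 0.996, 0.0, -0.0]
force: [0.7, -0.2, 0.1]
gripper_width: 0.0214
gripper_force: 20.0
time_s: 7.9
position: [0.5657, -0.1216, 0.0985]
eef_rot: [0.093, 0.996, 0.0, -0.0]
force: [0.5, 0.0, -1.0]
gripper_width: 0.0213
gripper_force: 20.0
```

```bash
python3 -m inch '[[[0,0,0,0,0,0.001,255],[0,0,0,0,0,0.001,255]]]' 20
python3 -m inch '[[[0,0,0,0,0,0.001,255],[0,0,0,0,0,0.001,255]]]' 20
python3 -m inch '[[[0,0,0,0,0,0.001,255],[0,0,0,0,0,0.001,255]]]' 20
```

```text
time_s: 8.15
position: [0.5657, -0.1216, 0.0976]
eef_rot: [0.093, 0.996, 0.0, -0.0]
force: [-0.8, 0.0, -1.1]
gripper_width: 0.0214
gripper_force: 20.0
time_s: 8.4
position: [0.5657, -0.1216, 0.0966]
eef_rot: [0.093, 0.996, -0.0, -0.0]
force: [-0.2, -0.0, -0.5]
gripper_width: 0.0215
gripper_force: 20.0
time_s: 8.65
position: [0.5657, -0.1216, 0.0956]
eef_rot: [0.093, 0.996, 0.0, -0.0]
force: [0.4, -0.7, -1.1]
gripper_width: 0.0213
gripper_force: 20.0
```

```bash
python3 -m inch '[[[0,0,0,0,0,0.001,255],[0,0,0,0,0,0.001,255]]]' 20
python3 -m inch '[[[0,0,0,0,0,0.001,255],[0,0,0,0,0,0.001,255]]]' 20
python3 -m inch '[[[0,0,0,0,0,0.001,255],[0,0,0,0,0,0.001,255]]]' 20
python3 - <<'E'
from h import *
im=snapshot("wrist")[:,:,::-1][180:330,240:400];a=snapshot("scene")[:,:,::-1][250:350,170:270]
s=snapshot("side")[:,:,::-1][190:310,370:490]
o=np.zeros((600,800,3),np.uint8)
for I,k,(y,x) in((im,2.4,(0,0)),(a,4,(0,400)),(s,1.9,(370,0))):
  I=cv2.resize(I,None,fx=k,fy=k);o[y:y+I.shape[0],x:x+I.shape[1]]=I[:600-y,:800-x]
cv2.imwrite("pics/p2.png",o)
E
```

```text
time_s: 8.9
position: [0.5657, -0.1215, 0.0946]
eef_rot: [0.093, 0.996, 0.0, -0.0]
force: [0.1, 0.3, -1.1]
gripper_width: 0.0212
gripper_force: 20.0
time_s: 9.15
position: [0.5657, -0.1216, 0.0935]
eef_rot: [0.093, 0.996, 0.0, -0.0]
force: [0.4, -0.9, -0.2]
gripper_width: 0.0213
gripper_force: 20.0
time_s: 9.4
position: [0.5657, -0.1216, 0.0926]
eef_rot: [0.093, 0.996, 0.0, -0.0]
force: [1.2, -0.2, 0.1]
gripper_width: 0.021
gripper_force: 20.0
```

View pics/p2.png

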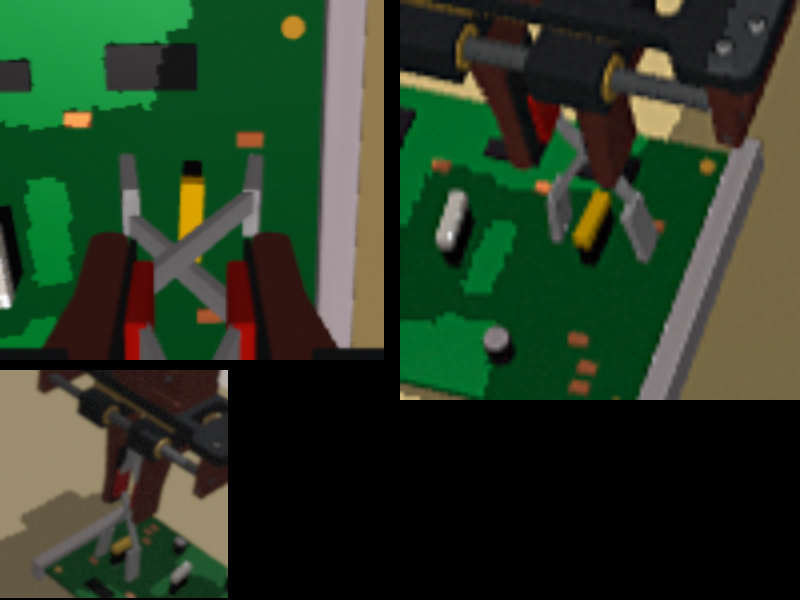

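Jaws straddle the body and are centred across it, but sit ~2 mm toward the base along it. Correct that and keep lowering to contact.

```bash
python3 -m inch '[[[0,0,0,-0.002,0,0,255],[0,0,0,-0.002,0,0.001,255],[0,0,0,-0.002,0,0.001,255]]]' 20
python3 -m inch '[[[0,0,0,0,0,0.001,255],[0,0,0,0,0,0.001,255]]]' 20
python3 -m inch '[[[0,0,0,0,0,0.001,255],[0,0,0,0,0,0.001,255]]]' 20
```

```text
time_s: 9.93
position: [0.5679, -0.1219, 0.0917]
eef_rot: [0.093, 0.996, 0.0, 0.0]
force: [0.4, -0.4, -0.4]
gripper_width: 0.0215
gripper_force: 20.0
time_s: 10.18
position: [0.5682, -0.122, 0.0915]
eef_rot: [0.093, 0.996, 0.0, 0.001]
force: [-1.2, 0.6, 7.1]
gripper_width: 0.0213
gripper_force: 20.0
time_s: 10.42
position: [0.5688, -0.1219, 0.0913]
eef_rot: [0.093, 0.996, 0.0, 0.001]
force: [-1.5, 1.1, 12.5]
gripper_width: 0.0211
gripper_force: 20.0
```

Contact with the board at z≈0.0915. Relieve the push, then release gradually.

```bash
python3 -m inch '[[[0,0,0,0,0,-0.0018,255],[0,0,0,0,0,-0.0018,255]]]' 20
python3 -m inch '[[[0,0,0,0,0,0,190],[0,0,0,0,0,0,184],[0,0,0,0,0,0,178],[0,0,0,0,0,0,172],[0,0,0,0,0,0,166],[0,0,0,0,0,0,160],[0,0,0,0,0,0,140],[0,0,0,0,0,0,110],[0,0,0,0,0,0,80],[0,0,0,0,0,0,80]]]'
python3 - <<'E'
from h import *
im=snapshot("wrist")[:,:,::-1][180:330,240:400];a=snapshot("scene")[:,:,::-1][220:340,160:280]
s=snapshot("side")[:,:,::-1][190:310,370:490]
o=np.zeros((600,800,3),np.uint8)
for I,k,(y,x) in((im,2.4,(0,0)),(a,3.3,(0,400)),(s,1.9,(370,0))):
  I=cv2.resize(I,None,fx=k,fy=k);o[y:y+I.shape[0],x:x+I.shape[1]]=I[:600-y,:800-x]
cv2.imwrite("pics/p3.png",o)
E
```

```text
time_s: 10.68
position: [0.5677, -0.1219, 0.0914]
eef_rot: [0.093, 0.996, 0.0, 0.0]
force: [0.7, -0.0, 2.3]
gripper_width: 0.0211
gripper_force: 20.0
time_s: 11.92
position: [0.5676, -0.1219, 0.0914]
eef_rot: [0.093, 0.996, 0.0, -0.0]
force: [-0.5, -0.7, -0.4]
gripper_width: 0.0602
gripper_force: 0.0
```

View pics/p3.png

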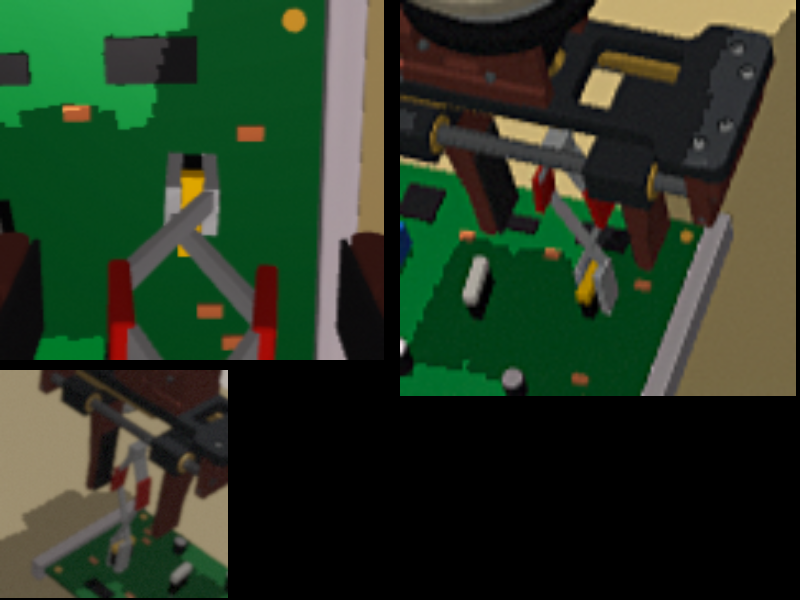

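Released: jaws are clamped on both faces of the yellow transistor, tweezers upright, pads clear of the fingers. Retreat straight up.

```bash
python3 -m inch '[[[0,0,0,0,0,-0.02,80],[0,0,0,0,0,-0.05,80],[0,0,0,0,0,-0.09,80],[0,0,0,0,0,-0.13,80],[0,0,0,0,0,-0.16,80],[0,0,0,0,0,-0.16,80],[0,0,0,0,0,-0.16,80],[0,0,0,0,0,-0.16,80]]]'
python3 - <<'E'
from h import *
S=[snapshot(n)[:,:,::-1].copy() for n in("scene","side")]
for n,I in zip(("scene","side"),S):
  print(n,[(x[0],x[1][4]) for x in blobs(I[:,:,::-1].copy(),(0,150,60),(6,255,255))[0]])
a=S[0][200:340,150:270];s=S[1][150:300,370:490]
cv2.imwrite("pics/f.png",np.hstack([cv2.resize(a,(400,467)),cv2.resize(s,(374,467))]))
c,d=get_calibration("scene"),get_calibration("side")
E
```

```text
time_s: 13.08
position: [0.567, -0.1218, 0.2501]
eef_rot: [0.093, 0.996, -0.0, -0.001]
force: [0.6, 0.7, -0.4]
gripper_width: 0.0603
gripper_force: 0.0
scene [([119.4, 121.1], 140), ([142.8, 146.7], 136), ([168.2, 152.7], 58), ([202.9, 276.9], 57), ([219.9, 280.0], 100), ([457.7, 286.1], 115), ([483.6, 292.2], 95), ([424.7, 445.3], 1233)]
side [([275.2, 156.6], 230), ([356.6, 175.8], 417), ([432.0, 247.2], 52), ([444.7, 254.9], 87)]
```

View pics/f.png

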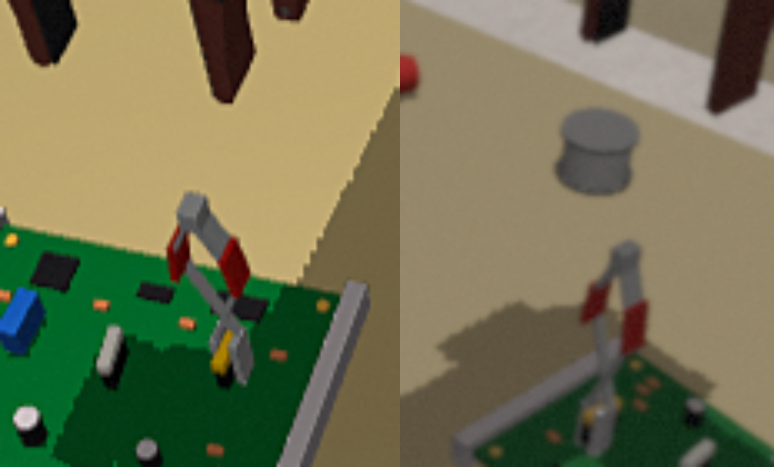

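Both views show the tweezers standing upright, clamped across the yellow-topped transistor, with the gripper well clear.

```bash
python3 -c "
from cell import *
print(close_job())"
```

```text
the job is handed in; nothing more can be done
None
```

The smaller red-handled tweezers are off their stand and clamped upright across the yellow-topped transistor with the gripper clear; I handed the job in at about 13 s of the 42 s allowed, and no verdict came back.

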